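# Set the bench shaker to its fast range and start it

### The arm

A 7-joint arm with a two-finger parallel gripper is mounted at the origin on a cart in front of the work surface, level with it; the furniture and walls round the work are solid. World frame = base frame: x ahead of the robot, y to its left, z up, the work surface at z = 0. Lengths are in m, angles in rad, forces in N, time in s.
With the tool pointing down it reaches from about 0.425 to 0.925 m from the base axis. Payload 6.8 kg.
Tool frame: the origin (TCP) lies on the front face of the gripper's body, between the roots of the fingers; the fingertips stand 73 mm ahead of it and the grasp point (between the pads) lies 54 mm ahead of it; z points along the fingers, x is the direction in which the jaws open and shut, and the axes are right-handed (so a half turn about z gives the same grasp; the last joint's range is limited). The gripper opens to 85 mm and grips with 20 to 120 N. Pads are 22 mm wide; open, the fingers measure 114 mm over their backs; the gripper's body (76 mm by 85 mm) begins 54 mm behind the grasp point. The pads swing forward as they close: fully open they stand 13 mm farther back than shut.
Start: joints at [-1.239, 0.477, 0.022, 1.555, -0.011, 1.109, -0.083], TCP at [0.287, 0.611, 0.304] pointing down, gripper open.
Joint ranges: [-2.96, 2.96], [-0.34, 2.1], [-1.41, 1.46], [0.24, 2.44], [-1.37, 4.51], [0.17, 1.92], [-2.96, 2.96]. Speed limits (rad/s): [2.39, 2.39, 3.14, 3.14, 3.14, 3.14, 3.14].

### API

Orientations are given as a unit quaternion [w, x, y, z].
In Python, from station import get_obs, read_camera, hand_in gives the robot as it stands. The module is installed in compiled form; this text tells all that it offers.
- The arm moves only by the shell command python3 -m creep 'ROWS' [FORCE]. ROWS is JSON, a list that holds one entry, the list of rows, each a list of 7 numbers: the turn, a rotation vector about the tool's x, y, z in rad, then the shift along the tool's x, y, z in m, then the finger opening in m, from 0 to 0.0854. A call has 1 to 20 rows; each row shifts and turns the pose as measured when the row begins, along the tool's axes as they then stand; what a row does not reach is not made up. A row lasts 1/12 s, in which the tool goes at most 41.7 mm and 7.16 degrees, less where a joint would pass 70% of its speed; a pose out of reach is approached as far as the arm can. A call is refused whole if a number of a shift passes 0.0417 or a number of a turn 0.125, either way. A call with a gripper value outside its range is refused whole. The fingers move at their own pace and stop on an object; FORCE is the grip in N (left out, the last holds). Time passes only in rows, so rows that do not move let the fingers close. It gives the time, the measured TCP pose, the force and the opening at its end, in the units of the state.
- get_obs(): the state, without advancing time (a new reading comes with each control period).
- read_camera(name): name is "scene" or "top" or "wrist"; returns a dict with "color" (384x512x3 uint8, red, green, blue), "range_z" (384x512 float32, m along the optical axis (not along the pixel's ray), 0 where there is no reading), "fovy" (degrees; the focal length in pixels is half the picture's height over the tangent of half this angle, whatever the lens; pixels are square), "cx", "cy" (the principal point, pixels), "rvec" (rotation vector, rad) and "tvec" (3), from world to camera coordinates, as OpenCV has them. Camera axes: x right, y down, z forward; pixel columns grow to the right and rows downward; lengths in m; the calibration is good to about 2 mm. A picture is of the moment at which its call begins.
- hand_in(): hands the job in, once; it reports no verdict.
The state is a dict: "t": time; "q": joint angles; "joint_vel": joint speeds; "joint_torque": joint torques, N m; "eef_pos": TCP position; "tool_rot": TCP orientation; "contact_force": force on the tool from outside, world axes, zero at the start; "torque": the same for the moment, N m; "gripper_width": opening from 0.0 (shut) to 1.0 (fully open).
Only numpy, scipy, OpenCV 4.12 (cv2) and the standard library are available. Lean on these libraries where they do the work, as an engineer would, in place of code of your own. Each camera call takes 0.05 s, during which the arm holds its last target.

### The job

Set the white bench shaker to its fast range and start it: with the fingertips push its black lever over, past the first notch and on until it snaps home in the second notch at the far end of the slot, and only then press the round start button all the way down and let it come back up. Only push and press; do not pinch the lever between the fingers and do not force it. Leave the shaker, the beaker and dish on its platform, and the bottle and tape beside it where they stand.

Things in the scene. Friction and masses are not known exactly. Their poses are not given: they have to be found in the camera images.
- shaker: White bench shaker, 250 x 310 mm, about 4 kg, loose on four rubber feet. Origin on the bench under its centre, z up; lever and button on its own -x half (the front), flat deck 70 mm above the bench. On the rear half (own x 0 to 120 mm) a steel platform 120 x 270 mm: mat 90 mm, lip 97 mm above the bench.
- lever (a joint): Angle of the range lever, rad, growing as its top is pushed to the shaker's own -y. 0: start, leaning 0.45 from upright to own +y; 0.45: upright, first notch; 0.90: second notch and hard stop, leaning to own -y. Leaving a notch takes about 4 to 6 N at the paddle; it snaps to the nearer notch (tipping points near 0.22 and 0.68), so released beyond 0.75 it goes to 0.90 by itself.
- lever_pivot (a point): Pivot of the lever, hidden 40 mm under the deck, at (-70, 60, 30) mm in the shaker's frame; the lever turns about the shaker's own x axis through it.
- paddle (a point): Centre of the black paddle on the lever's end, 110 mm from the lever's axis. The paddle is a flat plate 32 mm wide (along the shaker's x), 12 mm thick (along the direction it swings) and 50 mm long along the lever (85 to 135 mm from the axis).
- paddle_near: The 6 mm thick half of the paddle on the shaker's own +y side, the side to push on. Its origin lies on the lever's axis, not on the paddle.
- paddle_far: The 6 mm thick half of the paddle on the shaker's own -y side. Its origin lies on the lever's axis, not on the paddle.
- start_top (a point): Centre of the top of the round black start button, 28 mm across, in a grey collar on the deck; at (-70, -100, 92) mm in the shaker's frame. Pressed straight down.
- start (a joint): Travel of the start button, m: 0 up, 0.006 fully down; its spring takes 5 N fully down and lifts it again.
- beaker: Clear 250 ml beaker, 74 mm across, 93 mm high, standing loose on the shaker's platform. Origin under its centre.
- dish: Clear petri dish, 64 mm across, 16 mm high, lying loose on the platform. Origin under its centre.
- bottle: Amber bottle with black cap, 66 mm across, 146 mm high, standing loose on the bench to one side of the shaker. Origin under its centre.
- tape: Roll of masking tape, 96 mm across, 25 mm high, lying loose on the bench to the other side. Origin under its centre.
Mind the look-alikes: they are no part of the job. What is shaped like the beaker but green is not meant.

How it is judged:
On the way, in this order (a step that is already met when the one before it is completed fails the run):
1. the lever is home in the second notch (value of joint lever above 0.86 rad), for 0.2 s.
2. the start button is pressed all the way down (value of joint start above 0.0045 m), for 0.05 s.
At the end, for the whole second after the job is handed in: The lever rests in the second notch (over 0.86 rad), the start button has been pressed (over 4.5 mm) after that and is up again (under 1.5 mm), the shaker stands within 15 mm of its place, and the beaker, dish, bottle and tape are upright within 30 mm of theirs (value of joint lever above 0.86 rad and value of joint start below 0.0015 m and distance of shaker from where it was at the start of the episode below 0.015 m and linear speed of shaker below 0.02 m/s and distance of each of beaker, dish, bottle, tape from where it was at the start of the episode below 0.03 m and angle between each of beaker, bottle's own z axis and vertical below 0.2 rad); the robot touches nothing.
It fails at once if the start button is pressed before the lever is home (value of joint start above 0.003 m and value of joint lever below 0.86 rad).
It fails at once if the lever is pinched: the fingers press on both halves of its paddle at once (contact force between the fingers and paddle_near above 2 N and contact force between the fingers and paddle_far above 2 N).
It fails at once if the lever is forced (over 40 N) (contact force between the fingers and lever above 40 N).
It fails at once if the shaker is shoved, tipped or lifted (distance of shaker from where it was at the start of the episode above 0.02 m or angle between shaker's own z axis and vertical above 0.08 rad).
It fails at once if the beaker, dish, bottle or tape is moved or lifted (distance of any of beaker, dish, bottle, tape from where it was at the start of the episode above 0.04 m).
It also fails if it takes over 45 s, if anything falls off the work surface, if the arm or the gripper's body presses on something with over 40 N, if the wrist force passes 120 N, or if a joint passes its speed limit or range.

## Working session

There is one attempt and no reset: what is moved stays moved. The work goes in short steps, Python scripts to look and compute and a shell command to move; the robot and the scene stay as the last step left them, time stands still between calls to the robot, and variables do not carry over. Pictures are saved under pics/ and viewed, and the job is handed in when it is done.

```bash
mkdir -p pics; cat > h.py <<'E'
import numpy as np, cv2
from scipy.spatial.transform import Rotation as R
from station import get_obs, read_camera
def cam(n):
    c=read_camera(n); h=c["color"].shape[0]
    f=h/2/np.tan(np.radians(c["fovy"])/2); c["f"]=f
    c["K"]=np.array([[f,0,c["cx"]],[0,f,c["cy"]],[0,0,1]])
    c["R"]=cv2.Rodrigues(np.array(c["rvec"],float))[0]; c["t"]=np.array(c["tvec"],float); return c
def save(c,n,crop=None,s=1):
    im=c["color"][:,:,::-1]
    if crop: u0,v0,u1,v1=crop; im=im[v0:v1,u0:u1]
    cv2.imwrite("pics/"+n,cv2.resize(im,None,fx=s,fy=s,interpolation=cv2.INTER_CUBIC))
def onplane(c,u,v,z):
    d=c["R"].T@np.linalg.inv(c["K"])@np.array([u,v,1.]); o=-c["R"].T@c["t"]
    return o+d*(z-o[2])/d[2]
def bydepth(c,u,v):
    z=c["range_z"][int(v),int(u)]
    return c["R"].T@(np.linalg.inv(c["K"])@np.array([u,v,1.])*z-c["t"])
def cloud(c):
    h,w=c["range_z"].shape; uu,vv=np.meshgrid(np.arange(w),np.arange(h)); z=c["range_z"]
    P=np.stack([(uu-c["cx"])/c["f"]*z,(vv-c["cy"])/c["f"]*z,z],-1)-c["t"]
    return P@c["R"]
def proj(c,p):
    q=c["K"]@(c["R"]@np.array(p)+c["t"]); return q[:2]/q[2]
E
python3 - <<'E'
from h import *
o=get_obs(); print(o)
for n in("scene","top","wrist"):
    c=cam(n); save(c,n+"0.png",s=1.5); print(n,c["f"],-c["R"].T@c["t"])
E
```

```text
{'t': 0.0, 'q': array([-1.2391395 ,  0.47781994,  0.02233925,  1.55646436, -0.01150099,
        1.10924731, -0.08309247]), 'joint_vel': array([ 1.74836421e-03,  9.35789149e-04,  7.45499300e-04, -1.21156727e-03,
       -2.98355748e-04, -1.20307298e-05,  1.18362404e-03]), 'joint_torque': array([ 1.06951550e-04, -5.96452081e+01,  1.60866939e+00, -2.81188399e+01,
        1.26168964e-02,  9.43697611e-03, -1.23814524e-05]), 'eef_pos': array([0.28717155, 0.61036587, 0.3029068 ]), 'tool_rot': array([ 5.40412087e-04,  8.44302091e-01,  5.35866736e-01, -7.26421651e-04]), 'contact_force': array([-0.16136227, -0.43168641,  0.43189864]), 'torque': array([0.05503428, 0.01377993, 0.04248459]), 'gripper_width': 1.0000396807506533}
scene 444.47224385967894 [-0.26097651 -0.65739971  0.89057445]
top 357.40190287668446 [ 3.15123859e-01 -1.63845447e-04  1.33227652e+00]
wrist 316.2203383338657 [0.2242543  0.6386312  0.37276986]
```

View pics/scene0.png

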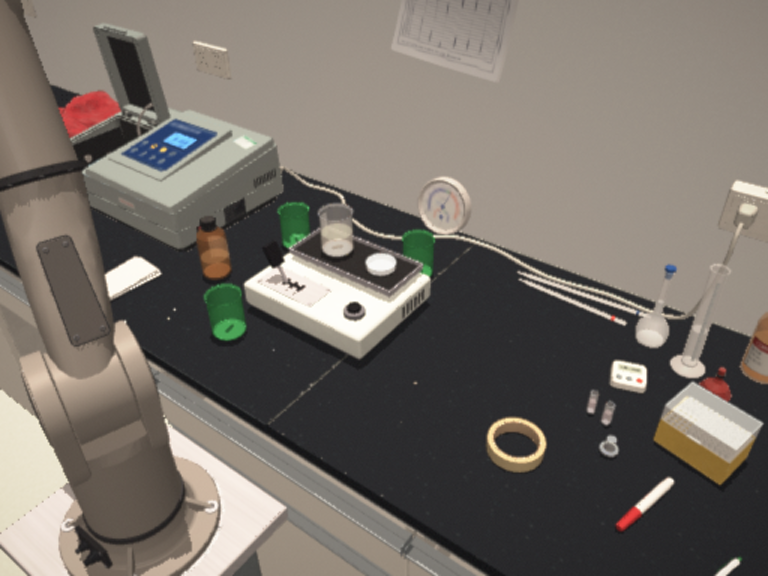

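View pics/top0.png

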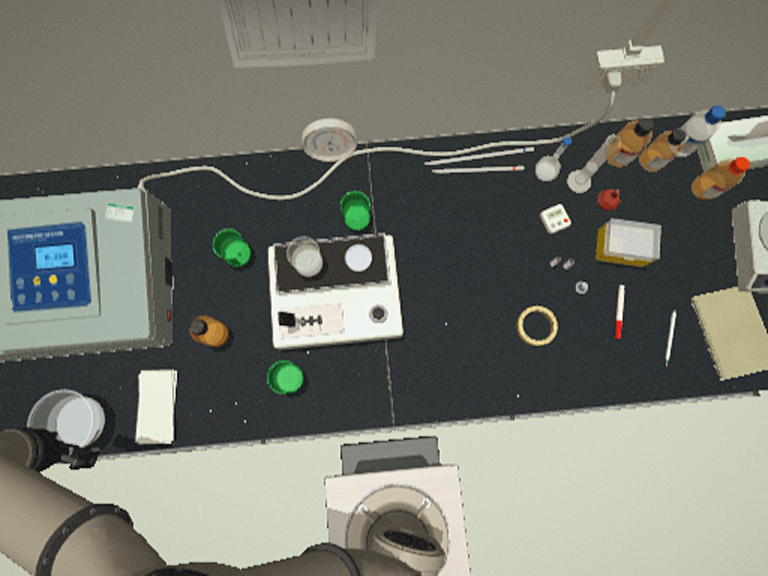

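View pics/wrist0.png

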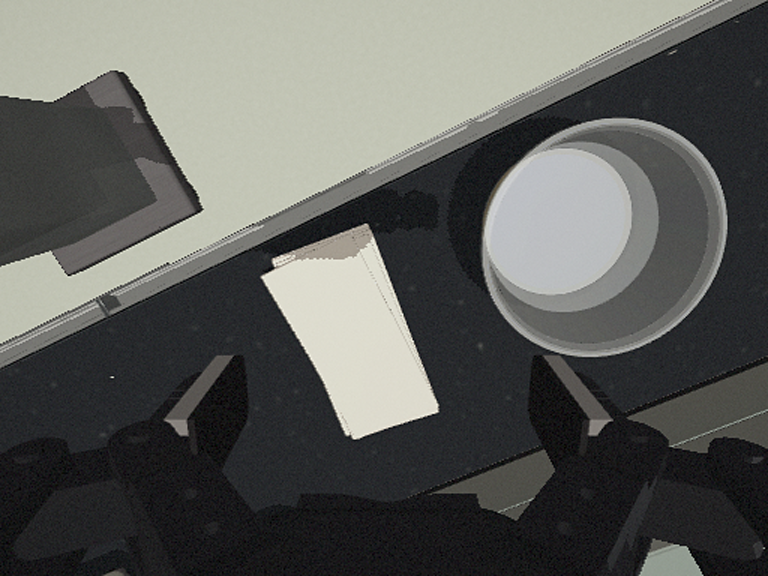

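Top view (1.5x): the shaker is at about (335,290), paddle tip (287,320), button (378,314), bottle (208,330), tape (537,325), beaker (305,258) and dish (358,258). The green beakers at (232,248), (355,210) and (285,378) are look-alikes. Next I measure the poses.

```bash
python3 - <<'E'
from h import *
t=cam("top"); s=cam("scene")
save(t,"topcrop.png",(120,110,290,280),4.5); save(s,"scenecrop.png",(120,120,300,245),4.4)
P=cloud(t); 
m=((t["color"].min(-1)>120)&(abs(P[...,2]-.07)<.012)).astype(np.uint8)
m[:, :170]=0; m[:,280:]=0; m[:140]=0;m[250:]=0
ys,xs=np.nonzero(m); pts=P[ys,xs]
print(len(xs),np.median(pts[:,2]))
pl=np.array([onplane(t,u,v,.07)[:2] for u,v in zip(xs,ys)],np.float32)
# whole: include platform via depth
m2=(P[...,2]>.055)&(P[...,2]<.11); m2[:,:170]=0; m2[:,280:]=0; m2[:140]=0;m2[250:]=0
r=cv2.minAreaRect(pl); print(r); print(cv2.boxPoints(r))
# button, bottle etc. by depth clusters
for name,(u,v) in dict(bottle=(208,330),tape=(537,325),beaker=(308,265),dish=(358,258),button=(378,314),paddle=(287,320),g1=(232,248),g2=(355,210),g3=(285,378)).items():
    print(name,bydepth(t,u/1.5,v/1.5).round(4))
E
```

```text
3066 0.07042613064986926
((0.5841264724731445, 0.095713309943676), (0.24739359319210052, 0.3068541884422302), 0.24701662361621857)
[[ 0.4597694   0.2486057 ]
 [ 0.46109226 -0.05824564]
 [ 0.7084836  -0.05717908]
 [ 0.7071607   0.24967226]]
bottle [0.5071 0.384  0.1188]
tape [ 4.599e-01 -3.982e-01  3.000e-04]
beaker [0.6323 0.1448 0.1386]
dish [0.6465 0.0299 0.1066]
button [ 0.511  -0.0047  0.0922]
paddle [ 3.1510e-01 -2.0000e-04  1.3323e+00]
g1 [0.7186 0.3416 0.0457]
g2 [0.7889 0.0282 0.0449]
g3 [0.3869 0.229  0.0444]
```

View pics/topcrop.png

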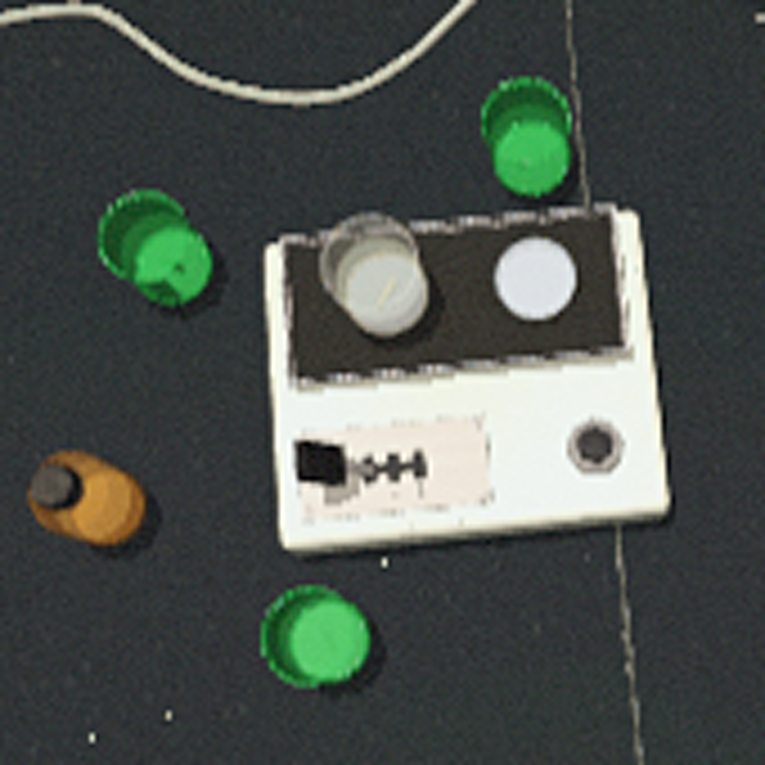

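View pics/scenecrop.png

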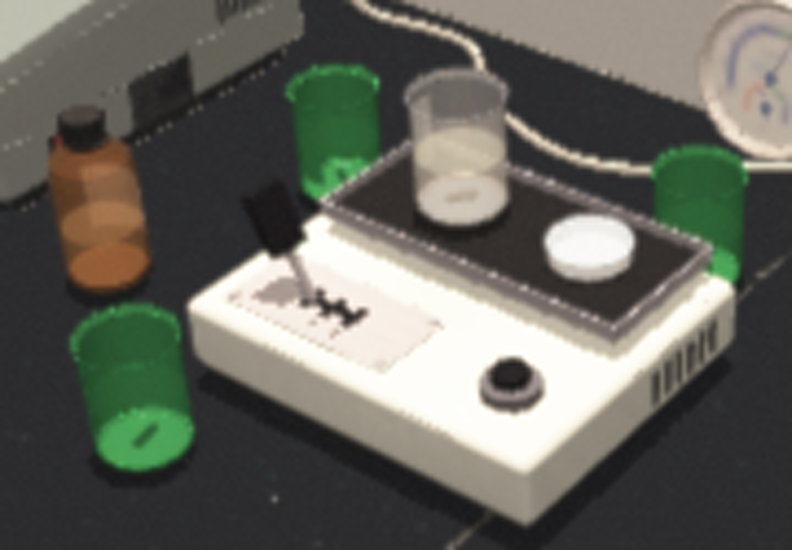

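```bash
python3 - <<'E'
from h import *
t=cam("top"); P=cloud(t)
o=lambda a,b:(a/4.5+120,b/4.5+110)
print("cap",onplane(t,*o(53,486),.146).round(3),"g3 rim",onplane(t,*o(315,637),.09).round(3))
dev=P[130:235,0:118].reshape(-1,3); dev=dev[dev[:,2]>.06]
print("device max z",dev[:,2].max(),"min y",dev[:,1].min(),"min x",dev[:,0].min())
# paddle dark & high, from top and scene
for n,box in(("top",(170,195,205,225)),("scene",(165,150,200,185))):
    c=cam(n); Q=cloud(c); mk=np.zeros(Q.shape[:2],bool); u0,v0,u1,v1=box; mk[v0:v1,u0:u1]=1
    mk&=(c["color"].max(-1)<60)&(Q[...,2]>.1)
    q=Q[mk]; print(n,len(q),np.median(q,0).round(3),q.min(0).round(3),q.max(0).round(3))
E
python3 -m creep '[[[0,0,0.125,0,0,0,0],[0,0,0.125,0,0,0,0],[0,0,0.125,0,0,0,0],[0,0,0.125,0,0,0,0],[0,0,0.125,0,0,0,0],[0,0,0.125,0,0,0,0],[0,0,0.125,0,0,0,0],[0,0,0.125,0,0,0,0],[0,0,0.125,0,0,0,0],[0,0,0.006,0,0,0,0]]]'
```

```text
cap [0.512 0.398 0.146] g3 rim [0.386 0.221 0.09 ]
device max z 1.3322765209585021 min y -0.00016384544720196174 min x 0.315123859241975
top 88 [0.512 0.201 0.141] [ 0.315 -0.     0.109] [0.527 0.217 1.332]
scene 154 [0.511 0.201 0.134] [-0.261 -0.657  0.108] [0.531 0.221 0.891]
t: 1.23
eef_pos: [0.2872, 0.6106, 0.3038]
tool_rot: [-0.0, 1.0, -0.005, -0.0]
contact_force: [-0.3, 0.9, -0.1]
gripper_width: -0.002
```

```bash
python3 -m creep '[[[0,0,-0.012,0.015,0.02,0,0],[0,0,0,0.02,0.03,0,0],[0,0,0,0.02,0.03,0,0],[0,0,0,0.02,0.03,0,0],[0,0,0,0.02,0.03,0,0],[0,0,0,0.02,0.03,0,0],[0,0,0,0.02,0.03,0,0],[0,0,0,0.02,0.03,0,0],[0,0,0,0.02,0.03,0,0],[0,0,0,0.02,0.03,0,0],[0,0,0,0.02,0.03,0,0],[0,0,0,0.01,0.02,0,0],[0,0,0,0,0,0,0]]]'
python3 -c "
from h import *
print(get_obs()['eef_pos'],get_obs()['tool_rot']);save(cam('wrist'),'w1.png',s=1.5)"
```

```text
t: 2.32
eef_pos: [0.5276, 0.265, 0.3028]
tool_rot: [-0.002, 1.0, 0.031, 0.001]
contact_force: [-0.6, -0.8, -0.2]
gripper_width: 0.002
[0.52757296 0.26497007 0.30280247] [-1.78176069e-03  9.99514681e-01  3.10923103e-02  7.04516335e-04]
```

View pics/w1.png

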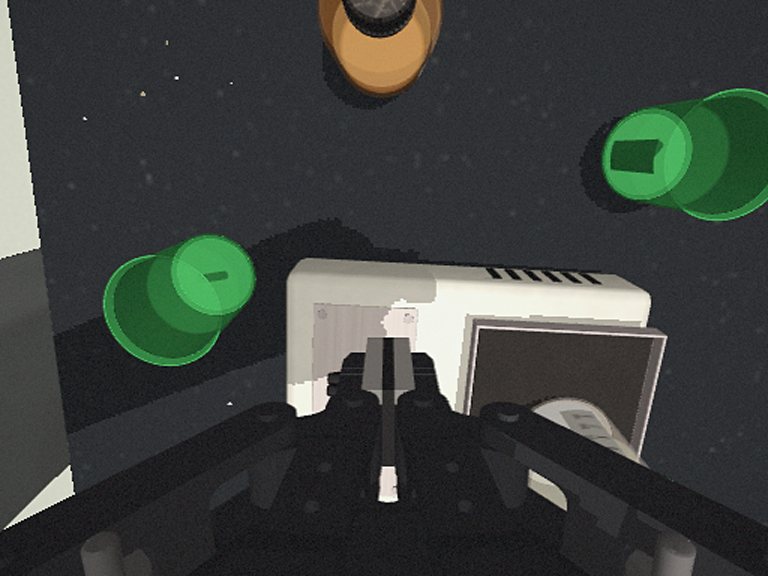

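The wrist view shows the shut fingers at (390,365) over the near side of the shaker, with the bottle (380,50) and green beakers well clear. Descending beside the paddle.

```bash
python3 -m creep '[[[0,0,0.06,-0.013,0,0.01,0],[0,0,0,0,0,0.025,0],[0,0,0,0,0,0.025,0],[0,0,0,0,0,0.025,0],[0,0,0,0,0,0.015,0],[0,0,0,0,0,0.005,0],[0,0,0,0,0,0,0]]]'
python3 -c "
from h import *
print(get_obs()['eef_pos'],get_obs()['tool_rot']);save(cam('scene'),'s1.png',(120,60,320,245),3.2)"
```

```text
t: 2.95
eef_pos: [0.5106, 0.2761, 0.1959]
tool_rot: [-0.006, 1.0, 0.013, 0.001]
contact_force: [0.2, -0.3, 0.9]
gripper_width: -0.0
[0.51055734 0.27611429 0.19591544] [-0.00649585  0.99989042  0.01322772  0.00140744]
```

View pics/s1.png

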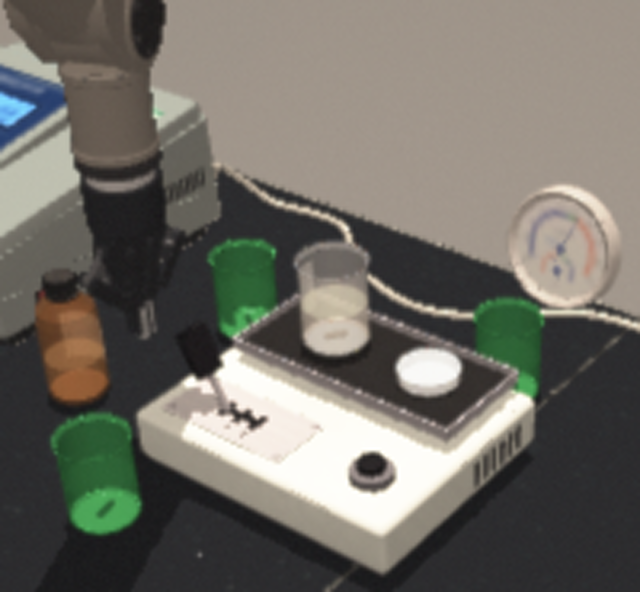

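```bash
python3 -m creep '[[[0,0,0.02,0.002,0.015,0,0],[0,0,0,0,0.015,0,0],[0,0,0,0,0.01,0,0],[0,0,0,0,0.005,0,0],[0,0,0,0,0.005,0,0],[0,0,0,0,0.005,0,0]]]'; python3 -m creep '[[[0,0,0,0,0.005,0,0],[0,0,0,0,0.005,0,0],[0,0,0,0,0.005,0,0]]]'
```

```text
t: 3.5
eef_pos: [0.5157, 0.2205, 0.2016]
tool_rot: [-0.011, 1.0, 0.004, 0.005]
contact_force: [-3.0, 6.5, 4.3]
gripper_width: 0.0
t: 3.75
eef_pos: [0.5158, 0.2109, 0.2051]
tool_rot: [-0.018, 1.0, 0.006, 0.007]
contact_force: [-1.8, 5.5, 4.6]
gripper_width: 0.001
```

```bash
python3 -m creep '[[[-0.02,-0.01,0,0,0.005,0.004,0],[-0.02,0,0,0,0.006,0.004,0],[-0.005,0,0,0,0.006,0.002,0],[-0.005,0,0,0,0.006,0.002,0],[-0.005,0,0,0,0.006,0.002,0]]]'; python3 -m creep '[[[-0.005,0,0,0,0.006,0.001,0],[-0.005,0,0,0,0.006,0.001,0],[-0.005,0,0,0,0.006,0.001,0]]]'
python3 -c "
from h import *
print(get_obs()['eef_pos'],get_obs()['tool_rot']);save(cam('scene'),'s2.png',(120,60,320,245),3.2)"
```

```text
t: 4.17
eef_pos: [0.5175, 0.1808, 0.193]
tool_rot: [0.009, 1.0, 0.007, 0.004]
contact_force: [0.1, 0.4, 0.3]
gripper_width: -0.001
t: 4.42
eef_pos: [0.5177, 0.1619, 0.1902]
tool_rot: [0.016, 1.0, 0.006, 0.004]
contact_force: [-3.1, 7.4, 6.3]
gripper_width: -0.001
[0.5176881  0.1619007  0.19021202] [0.01618959 0.99984068 0.0061158  0.00437048]
```

View pics/s2.png

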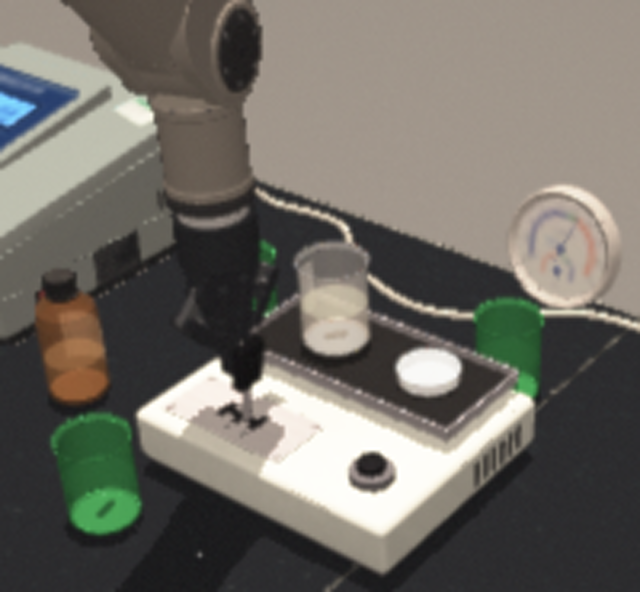

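The lever is upright in the first notch and loaded by the fingers. Pushing on.

```bash
python3 -m creep '[[[0,0,0,-0.001,0.005,0,0],[0,0,0,-0.001,0.005,0,0],[0,0,0,-0.001,0.005,0,0]]]'; python3 -m creep '[[[0,0,0,0,0.005,0,0],[0,0,0,0,0.005,0,0]]]'
python3 -c "
from h import *
print(get_obs()['eef_pos'],get_obs()['tool_rot']);save(cam('scene'),'s3.png',(120,60,320,245),3.2)"
```

```text
t: 4.72
eef_pos: [0.5154, 0.1467, 0.1906]
tool_rot: [0.016, 1.0, 0.007, 0.005]
contact_force: [0.1, -0.3, -0.1]
gripper_width: -0.003
t: 4.88
eef_pos: [0.5149, 0.1342, 0.1906]
tool_rot: [0.017, 1.0, 0.006, 0.005]
contact_force: [-1.4, -0.8, 0.1]
gripper_width: 0.001
[0.5148767  0.13422152 0.19059497] [0.01658677 0.99983094 0.00638923 0.00470693]
```

View pics/s3.png

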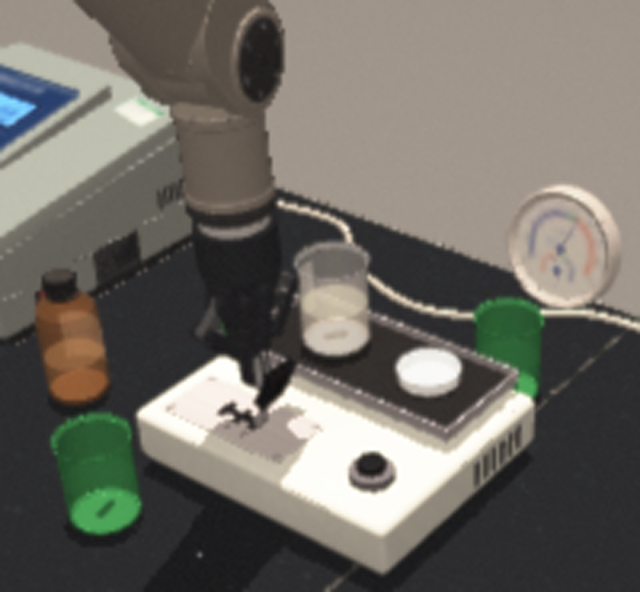

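The lever now leans the other way and the force has dropped to zero, so it appears to have snapped. I'll back off, go up and check the angle.

```bash
python3 -m creep '[[[0,0,0,0,-0.015,0,0],[0,0,0,0,-0.015,-0.01,0],[-0.03,-0.01,0,0,-0.01,-0.03,0],[0,0,0,0,0,-0.03,0],[0,0,0,0,0,-0.03,0],[0,0,0,0,0,-0.02,0],[0,0,0,0,0,0,0]]]'
python3 - <<'E'
from h import *
print(get_obs()['eef_pos'],get_obs()['tool_rot'])
c=cam("scene"); save(c,'s4.png',(165,130,265,215),7)
for n,box in(("scene",(165,140,225,200)),):
    Q=cloud(c); mk=np.zeros(Q.shape[:2],bool); u0,v0,u1,v1=box; mk[v0:v1,u0:u1]=1
    mk&=(c["color"].max(-1)<60)&(Q[...,2]>.1)&(Q[...,2]<.16)&(abs(Q[...,0]-.51)<.03)
    q=Q[mk]; print(n,len(q),np.median(q,0).round(3),q.min(0).round(3),q.max(0).round(3))
for a in (.45,.8,.9):
    l=.45-a; print(a,[proj(c,(.514,.1557+s*np.sin(l),.03+s*np.cos(l))).round(1) for s in(.085,.135)])
E
```

```text
t: 5.52
eef_pos: [0.5126, 0.183, 0.3117]
tool_rot: [0.035, 0.999, 0.004, -0.004]
contact_force: [1.0, -0.3, -0.7]
gripper_width: -0.002
[0.51259814 0.1830397  0.31167577] [ 0.03542945  0.99935871  0.00376174 -0.00357472]
scene 78 [0.507 0.1   0.139] [0.497 0.091 0.107] [0.531 0.115 0.153]
0.45 [array([193.8, 178.3]), array([192.3, 164.5])]
0.8 [array([201.1, 182.9]), array([204.2, 171.9])]
0.9 [array([203.1, 184.7]), array([207.5, 174.8])]
```

View pics/s4.png

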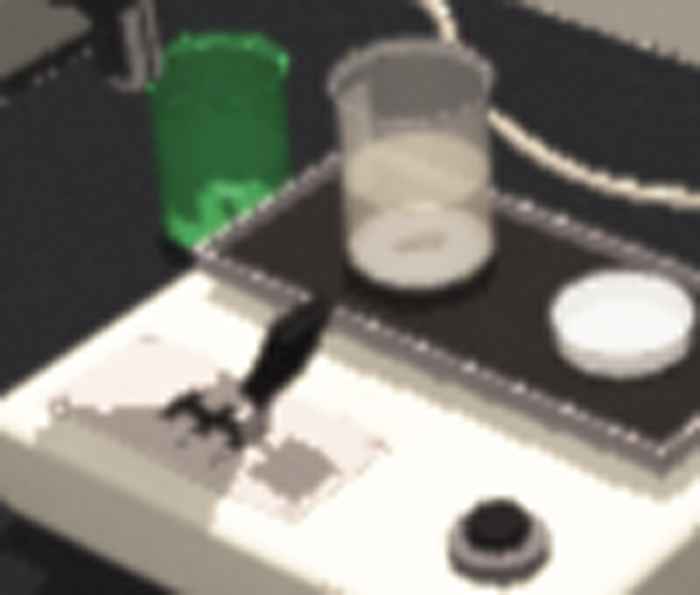

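The paddle's extreme y of 0.091 m matches 0.90 rad (0.80 would give 0.104), so the lever is home. In the crop the button is at (498,525). Moving over the button.

```bash
python3 -m creep '[[[0.07,0.007,0.008,0,0,0,0],[0,0,0,0,0.02,0,0],[0,0,0,0,0.03,0,0],[0,0,0,0,0.03,0,0],[0,0,0,0,0.03,0,0],[0,0,0,0,0.03,0,0],[0,0,0,0,0.03,0,0],[0,0,0,0,0.01,0,0],[0,0,0,0,0,0,0]]]'
python3 - <<'E'
from h import *
print(get_obs()['eef_pos'],get_obs()['tool_rot'])
t=cam("top"); P=cloud(t)
m=((t["color"].min(-1)>120)&(abs(P[...,2]-.07)<.012)); m[:, :170]=0; m[:,280:]=0; m[:140]=0;m[250:]=0
ys,xs=np.nonzero(m); pl=np.array([onplane(t,u,v,.07)[:2] for u,v in zip(xs,ys)],np.float32)
print(cv2.minAreaRect(pl)); 
s=cam("scene");Q=cloud(s)
for z in (.092,): print(onplane(s,165+498/7,130+525/7,.092))
E
```

```text
t: 6.32
eef_pos: [0.5074, 0.0016, 0.299]
tool_rot: [0.001, 1.0, 0.004, -0.008]
contact_force: [-0.1, 0.9, -0.0]
gripper_width: -0.0
[0.50735839 0.00163203 0.29896053] [ 0.00114264  0.99996353  0.00381129 -0.00755679]
((0.5838360786437988, 0.16608524322509766), (0.24747028946876526, 0.16602781414985657), 0.2858392894268036)
[ 0.50955059 -0.01120242  0.092     ]
```

```bash
python3 -m creep '[[[0,0.015,0.008,0.006,0.008,0.01,0],[0,0,0,0,0,0.025,0],[0,0,0,0,0,0.025,0],[0,0,0,0,0,0.025,0],[0,0,0,0,0,0.02,0],[0,0,0,0,0,0.01,0],[0,0,0,0,0,0,0]]]'
python3 - <<'E'
from h import *
print(get_obs()['eef_pos'],get_obs()['tool_rot'])
c=cam("scene"); save(c,'s5.png',(180,110,290,215),6)
E
```

```text
t: 7.0
eef_pos: [0.5162, 0.0123, 0.178]
tool_rot: [-0.002, 1.0, 0.011, 0.001]
contact_force: [-0.5, -0.2, -0.6]
gripper_width: 0.003
[0.5161863  0.01229339 0.17798568] [-0.00221447  0.99993455  0.01116756  0.00113222]
```

View pics/s5.png

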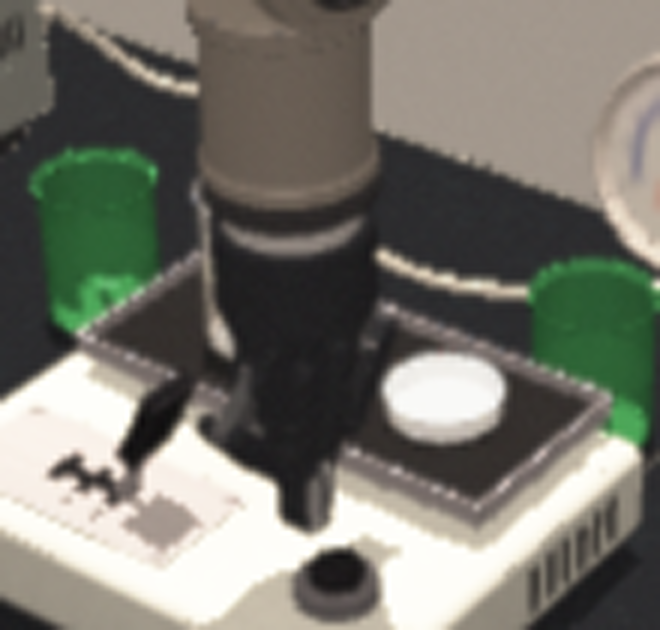

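The tips sit about 17 mm to the +y side of the button. Correcting sideways.

```bash
python3 -m creep '[[[0,0,0.02,-0.001,0.01,0,0],[0,0,0,-0.001,0.008,0,0],[0,0,0,0,0,0,0]]]'; python3 -m creep '[[[0,0,0,0,0,0.004,0],[0,0,0,0,0,0.003,0]]]'
python3 - <<'E'
from h import *
print(get_obs()['eef_pos'],get_obs()['tool_rot'])
c=cam("scene"); save(c,'s6.png',(180,110,290,215),6)
E
```

```text
t: 7.3
eef_pos: [0.5163, -0.0052, 0.181]
tool_rot: [-0.003, 1.0, 0.002, 0.003]
contact_force: [-0.7, 0.4, 0.3]
gripper_width: 0.002
t: 7.47
eef_pos: [0.5177, -0.0064, 0.176]
tool_rot: [-0.003, 1.0, 0.001, 0.006]
contact_force: [-0.5, -0.0, -0.3]
gripper_width: 0.001
[ 0.51767365 -0.00639881  0.17602162] [-3.33930454e-03  9.99978570e-01  6.97666261e-04  5.58759782e-03]
```

View pics/s6.png

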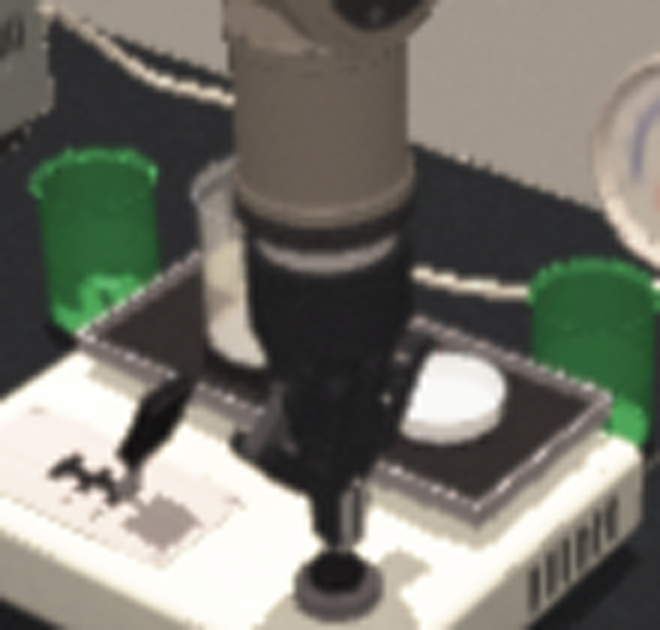

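The fingertips are now directly above the button (crop (340,555)). Pressing.

```bash
python3 -m creep '[[[0,-0.01,0,-0.004,0,0.004,0],[0,0,0,0,0,0.004,0],[0,0,0,0,0,0.003,0]]]';python3 -m creep '[[[0,0,0,0,0,0.003,0],[0,0,0,0,0,0.003,0]]]'
```

```text
t: 7.77
eef_pos: [0.5137, -0.006, 0.1644]
tool_rot: [-0.004, 1.0, 0.001, 0.001]
contact_force: [1.3, -0.1, 1.5]
gripper_width: 0.002
t: 7.93
eef_pos: [0.5138, -0.006, 0.1581]
tool_rot: [-0.004, 1.0, 0.001, 0.001]
contact_force: [-7.8, 0.3, 37.0]
gripper_width: 0.005
```

```bash
python3 -m creep '[[[0,0,0,0,0,0,0]]]'
```

```text
t: 8.02
eef_pos: [0.5138, -0.0061, 0.1586]
tool_rot: [-0.004, 1.0, 0.001, 0.0]
contact_force: [-4.8, 0.5, 10.6]
gripper_width: -0.001
```

```bash
python3 -c "
from h import *
o=get_obs();print(o['eef_pos'],o['contact_force'])
save(cam('scene'),'s7.png',(180,110,290,215),6)"
```

```text
[ 0.51381894 -0.00609891  0.15858011] [-4.7503187   0.45778535 10.56798315]
```

View pics/s7.png

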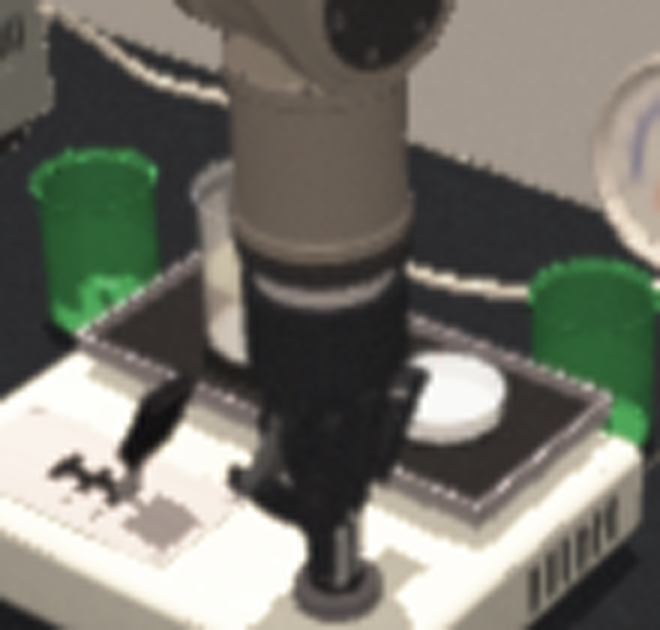

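The button is sunk into its collar. The tips are at z 0.086, so it is fully down, with 10 N still on it. Lifting off.

```bash
python3 -m creep '[[[0,0,0,0,0,-0.01,0],[0,0,0,0,0,-0.02,0],[0,0,0,0,0,-0.03,0],[0,0,0,0,0,-0.03,0],[0,0,0,0,0,-0.03,0],[0,0,0,0,-0.02,-0.02,0],[0,0,0,-0.03,0,0,0],[0,0,0,-0.03,0,0,0],[0,0,0,0,0,0,0],[0,0,0,0,0,0,0]]]'
python3 - <<'E'
from h import *
o=get_obs();print(o['eef_pos'],o['contact_force'],abs(o['joint_vel']).max())
c=cam("scene"); save(c,'s8.png',(120,110,290,245),4.4)
Q=cloud(c); mk=(c["color"].max(-1)<60)&(Q[...,2]>.1)&(Q[...,2]<.16)&(abs(Q[...,0]-.51)<.03)&(Q[...,1]>.05)&(Q[...,1]<.22)
q=Q[mk]; print(len(q),q.min(0).round(3),q.max(0).round(3))
mk=(c["color"].max(-1)<70)&(abs(Q[...,0]-.513)<.012)&(abs(Q[...,1]+.006)<.012); print("button z",np.median(Q[mk][:,2]))
E
```

```text
t: 8.9
eef_pos: [0.4523, 0.0137, 0.3065]
tool_rot: [-0.004, 1.0, 0.0, 0.0]
contact_force: [0.8, 0.8, 0.0]
gripper_width: 0.0
[0.45228686 0.01367317 0.30646669] [0.7998839  0.82955586 0.00246759] 0.0508280884800971
78 [0.498 0.092 0.111] [0.53  0.118 0.154]
button z 0.09152683958900952
```

View pics/s8.png

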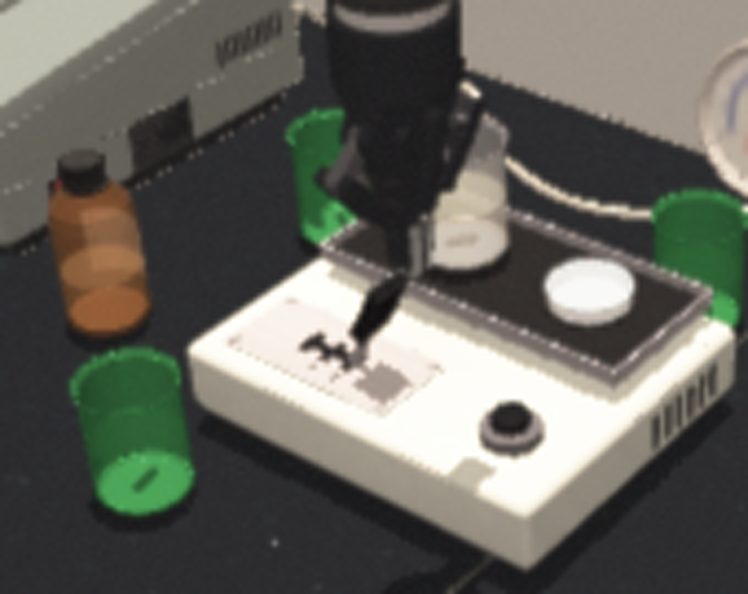

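The lever is home, the button is up (z 0.0915), nothing has shifted against the first crop, and the arm is clear.

```bash
python3 -c "
from station import hand_in
print(hand_in())"
```

```text
the job is handed in; nothing more can be done
None
```

I set the lever to the second notch and then pressed and released the start button, and handed the job in at about 9 s. No verdict was reported.

- **Lever:** I pushed it from its +y side with the shut fingers, through the first notch, until it snapped home in the second. The highest contact force I read was about 10 N. Afterwards the paddle's far edge was at y = 0.091–0.092 m, which fits 0.90 rad; 0.80 rad would have put it at 0.104 m.
- **Start button:** I pressed it only after that check. The fingertips reached z = 0.086 m, which is full travel. The force briefly read 37 N at the stop, more than I intended, then settled to about 10 N. After lifting off, the button top measured z = 0.0915 m, so it is up again.
- **Everything else:** In the last picture the shaker, beaker, dish and bottle look where they were, judged by eye against the first one. I did not re-check the tape, which was out of that picture; the arm never went near it. The gripper is clear of everything.
- **A check that disagreed:** Just before the press I re-measured the shaker. Its width came out wrong because the arm was in the way, but its front-to-back position was unchanged to 0.3 mm.

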